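# Reverse the noodle roller

## Task

The noodle roller is running; set it to run the other way at the same speed. First stop it with the long stop key at the left end of the key bank, so that the running speed's key pops up, then throw the direction toggle over to the left, and then press in the speed key that was in before, so that it stays latched, without setting any other speed on the way. Leave the roll bar above the keys and everything else on the bench where it is.

Things in the scene. Friction and masses are not known exactly. Their poses are not given: they have to be found in the camera images.
- roller: Bench noodle roller: white enamelled machine 400 mm wide, 340 mm high, at its front (towards the robot) a console with a sloping key panel. Machine frame: origin on the bench under the middle of the panel, x into the machine (away from the robot), y along the key bank to the robot's left, z up; its yaw varies. A wooden roll bar lies above the panel, so the hand must come in tilted, along the panel's normal.
- panel_mid (a point): Middle of the flat key panel's surface, at (0, 0, 115) mm in the machine frame. The panel faces the robot and up: its outward normal leans 30 degrees from vertical, n = (-0.5, 0, 0.866) in machine axes; up its slope is u = (0.866, 0, 0.5). It runs 50 mm up and down the slope and 175 mm either way along y from here. Its axes are those of the machine frame.
- key_stop_face (a point): Centre of the outer face of the stop key: the long white key at the left end (machine +y) of the bank, set apart, 76 mm long up the slope and 40 mm wide, at machine y = 136 mm. At rest a key's face lies 16 mm outside the panel and parallel to it, latched about 5.5 mm outside. This point moves with the key. Its axes are those of the machine frame.
- key_stop (a joint): Travel of the stop key into the panel (m, along -n): 0 out, about 0.0105 latched, 0.0135 bottom stop. All four keys work alike: pressed 12 to 13 mm in and let go, a key stays latched; on the way, by 9 mm, it frees the key that was latched before, which pops up. Let go before about 11 mm it springs up again and leaves all keys out. Takes up to about 6 N.
- key_run_face (a point): Centre of the outer face of the speed key that is latched in at the start (the running speed): white, 60 mm long up the slope, 40 mm wide. It is any one of the three speed keys, which stand side by side at machine y = 75, 27 and -21 mm, with 8 mm between them; drawn anew each time. Small dots on the panel below them: one, two, three from left to right.
- key_run (a joint): Travel of that key (m): about 0.0105 at the start (latched), 0 out, 0.0135 bottom stop.
- key_b_face (a point): Centre of the outer face of one of the two other speed keys, 60 x 40 mm, out at the start, in one of the three speed places.
- key_b (a joint): Travel of that key (m), 0 at the start (out).
- key_c_face (a point): Centre of the outer face of the remaining speed key, 60 x 40 mm, out at the start, in the last of the three speed places.
- key_c (a joint): Travel of that key (m), 0 at the start (out).
- bat_pivot (a point): Pivot of the direction toggle, at the right end (-y) of the panel, at machine y = -116 mm, 6 mm outside the panel on its middle line.
- bat_tip (a point): Point on the axis of the toggle's black bat handle 54 mm from the pivot, near its tip. The bat is 60 mm long, 9 mm thick at its foot and 15 mm at its end, and leans along the panel, to the right at the start.
- bat (a joint): Angle of the bat (rad): 0 leaning fully to the robot's right (machine -y), as at the start; 0.42 upright on the panel; 0.84 leaning fully to the left (machine +y). An over-centre spring holds it at either end: pushed sideways near its end past upright, it snaps over by itself; this takes up to about 10 N.
- roll_bar: Loose wooden roll bar, 22 mm thick, 450 mm long, lying along machine y in two open cradles; origin at its middle, at (-5, 0, 293) mm in the machine frame: 160 mm above the keys.
- scraper: Dough scraper, 110 x 150 mm, 18 mm high, lying on the bench before the console. Leave it. Origin under its middle.
- flour_brush: Flour brush, 170 mm long, 44 mm high, on the bench before the console. Leave it. Origin under its middle.
- flour_shaker: Aluminium flour shaker, 72 mm across, 118 mm high, standing left of the console. Leave it. Origin under its middle.
- bowl_mid (a point): Middle of the steel bowl, 170 mm across, 70 mm high, right of the machine. Leave it.

How it is judged:
By the outcome, as a careful person would: the job done as asked, in the order asked, and still so for the second after the job is handed in, with the robot touching nothing.
It also fails if it takes over 61 s, if anything falls off the work surface, if the arm or the gripper's body presses on something with over 40 N, if the wrist force passes 120 N, or if a joint passes its speed limit or range.

## Robot

A 6-joint arm with a two-finger parallel gripper is mounted at the origin on the work surface. World frame = base frame: x ahead of the robot, y to its left, z up, the work surface at z = 0. Lengths are in m, angles in rad, forces in N, time in s.
With the tool pointing down it reaches from about 0.35 to 0.975 m from the base axis. Payload 4.9 kg.
Tool frame: the origin (TCP) lies at the very end of the fingers, on their centre line; the grasp point (between the pads) lies 19 mm behind it; x points along the fingers, y is the direction in which the jaws open and shut, and the axes are right-handed (so a half turn about x gives the same grasp; the last joint's range is limited). The gripper opens to 85 mm and grips with 20 to 120 N. Pads are 22 mm wide; open, the fingers measure 114 mm over their backs; the gripper's body (76 mm by 85 mm) begins 54 mm behind the grasp point. The pads swing forward as they close: fully open they stand 13 mm farther back than shut.
Start: joints at [-1.324, 0.053, 1.613, -0, 1.476, -0.119], TCP at [0.224, -0.584, 0.231] pointing down, gripper open.
Joint ranges: [-3.01, 3.01], [-1.01, 2.22], [0.06, 2.58], [-1.02, 4.17], [0.09, 2.62], [-3.14, 3.14]. Speed limits (rad/s): [2.57, 2.57, 3.14, 3.14, 3.14, 3.14].

## Interface

Orientations are given as a rotation vector (axis times angle).
In Python, from station import ctrl gives the robot as it stands. The module is installed in compiled form; this text tells all that it offers.
- The arm moves only by the shell command python3 -m handwheel 'ROWS' [FORCE]. ROWS is JSON, one flat list of numbers, 7 for each row, row after row: the opening, from 0 (shut) to 1 (fully open), then the shift along the tool's x, y, z in m, then the turn, a rotation vector about the tool's x, y, z in degrees. A call has 1 to 12 rows; each row is the pose to reach, as a shift and turn from the pose commanded when the call began, along the tool's axes at that moment; what a row does not reach only later rows make up. A row lasts 1/12 s, in which the tool goes at most 41.7 mm and 7.16 degrees, less where a joint would pass 70% of its speed; a pose out of reach is approached as far as the arm can. A call with a gripper value outside its range is refused whole. The fingers move at their own pace and stop on an object; FORCE is the grip in N (left out, the last holds). Time passes only in rows, so rows that repeat a pose let the fingers close. It gives the time, the measured TCP pose, the force and the opening at its end, in the units of the state.
- ctrl.get_obs(): the state, without advancing time (a new reading comes with each control period).
- ctrl.get_image(name): name is "scene" or "top"; returns (picture, depth): 420x560x3 uint8, blue, green, red; 420x560 float32, m along the optical axis (not along the pixel's ray), 0 where there is no reading.
- ctrl.camera_params(name): a dict with "fov_y" (degrees; the focal length in pixels is half the picture's height over the tangent of half this angle, whatever the lens; pixels are square), "cx", "cy" (the principal point, pixels), "R" (3x3) and "t" (3): a world point X has camera coordinates R X + t. Camera axes: x right, y down, z forward; pixel columns grow to the right and rows downward; lengths in m; the calibration is good to about 2 mm. A picture is of the moment at which its call begins. camera_params takes no time and is no camera call.
- ctrl.finish_job(): hands the job in, once; it reports no verdict.
The state is a dict: "t": time; "q": joint angles; "dq": joint speeds; "effort": joint torques, N m; "tool_pos": TCP position; "tool_rot": TCP orientation; "contact_force": force on the tool from outside, world axes, zero at the start; "wrist_torque": the same for the moment, N m; "opening": finger opening in m.
Only numpy, scipy, OpenCV 4.12 (cv2) and the standard library are available. Lean on these libraries where they do the work, as an engineer would, in place of code of your own. Each camera call takes 0.05 s, during which the arm holds its last target.

## Working session

There is one attempt and no reset: what is moved stays moved. The work goes in short steps, Python scripts to look and compute and a shell command to move; the robot and the scene stay as the last step left them, time stands still between calls to the robot, and variables do not carry over. Pictures are saved under pics/ and viewed, and the job is handed in when it is done.

```bash
mkdir -p pics; cat > h.py <<'E'
import numpy as np,cv2
from station import ctrl
from scipy.spatial.transform import Rotation as Ro
def cam(n):
    p=ctrl.camera_params(n); f=210/np.tan(np.radians(p['fov_y'])/2); return p,f
def pt(n,d,u,v):
    p,f=cam(n); z=d[int(round(v)),int(round(u))]
    c=np.array([(u-p['cx'])/f*z,(v-p['cy'])/f*z,z]); return np.array(p['R']).T@(c-np.array(p['t']))
def proj(n,X):
    p,f=cam(n); c=np.array(p['R'])@X+np.array(p['t']); return c[0]/c[2]*f+p['cx'],c[1]/c[2]*f+p['cy']
E
python3 - <<'E'
from h import *
for n in("scene","top"):
    i,d=ctrl.get_image(n); cv2.imwrite(f"pics/{n}0.png",i); np.save(n+"0.npy",d); print(ctrl.camera_params(n))
print(ctrl.get_obs())
E
```

```text
{'fov_y': 56.82761122374217, 'cx': 286.7301369701544, 'cy': 209.2215809920984, 'R': array([[-0.6049972 , -0.79621156,  0.00505367],
       [-0.75765045,  0.57372188, -0.31114143],
       [ 0.24483501, -0.19206861, -0.95035018]]), 't': array([0.34994619, 0.51060596, 0.92339879])}
{'fov_y': 44.74189145301624, 'cx': 265.46279521527606, 'cy': 211.9848001263596, 'R': array([[-9.28870147e-03, -9.99956830e-01, -2.41881104e-04],
       [-9.94997482e-01,  9.26669436e-03, -9.94692831e-02],
       [ 9.94672305e-02, -6.83269387e-04, -9.95040604e-01]]), 't': array([0.00192866, 0.59736007, 1.29817068])}
{'t': 0.1, 'q': array([-1.32399990e+00,  5.32856903e-02,  1.61416157e+00,  8.74037132e-06,
        1.47601674e+00, -1.19011708e-01]), 'dq': array([ 0.00052383, -0.00338805, -0.00230431, -0.00020261, -0.00052527,
       -0.00075141]), 'effort': array([ 5.61167981e-04, -3.94904423e+01, -3.71362424e+01, -8.43607040e-05,
        3.93456707e-03,  3.85111070e-05]), 'tool_pos': array([ 0.22342069, -0.58309197,  0.23018625]), 'tool_rot': array([ 2.02247506,  0.37604139, -2.02270296]), 'contact_force': array([ 0.44392818,  0.36368378, -0.45150377]), 'wrist_torque': array([-0.02994382,  0.00841331, -0.03433736]), 'opening': 0.08575486907733826}
```

View pics/scene0.png

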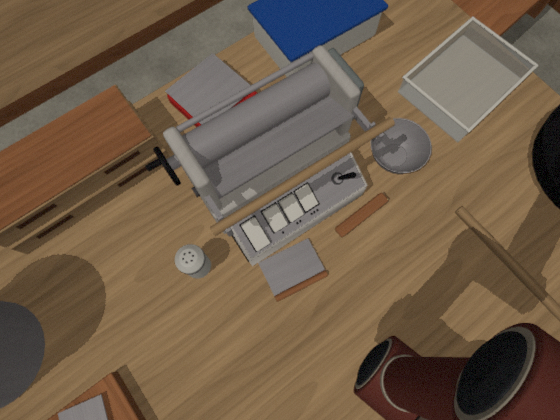

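View pics/top0.png

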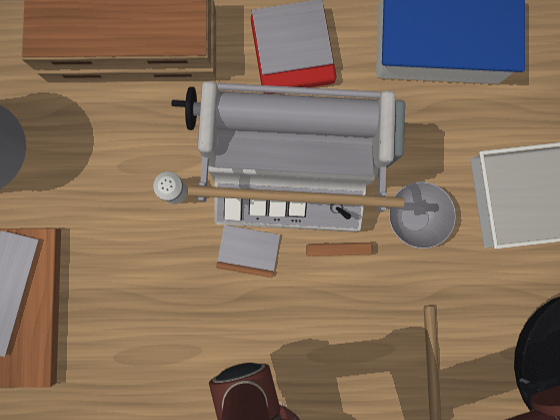

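The scene view shows the console: the stop key at about (255,234), speed keys at (275,219), (291,208) and (307,197), and the bat at (345,177). The scraper lies in front at about (292,268), and the roll bar runs from (215,230) to (395,125). I'll enlarge both views.

```bash
python3 - <<'E'
from h import *
i=cv2.imread("pics/scene0.png"); cv2.imwrite("pics/s0c.png",cv2.resize(i[145:270,215:375],None,fx=4.8,fy=4.8,interpolation=2))
i=cv2.imread("pics/top0.png"); cv2.imwrite("pics/t0c.png",cv2.resize(i[170:240,200:380],None,fx=4.4,fy=4.4,interpolation=2))
E
```

```text
(no output)
```

View pics/s0c.png

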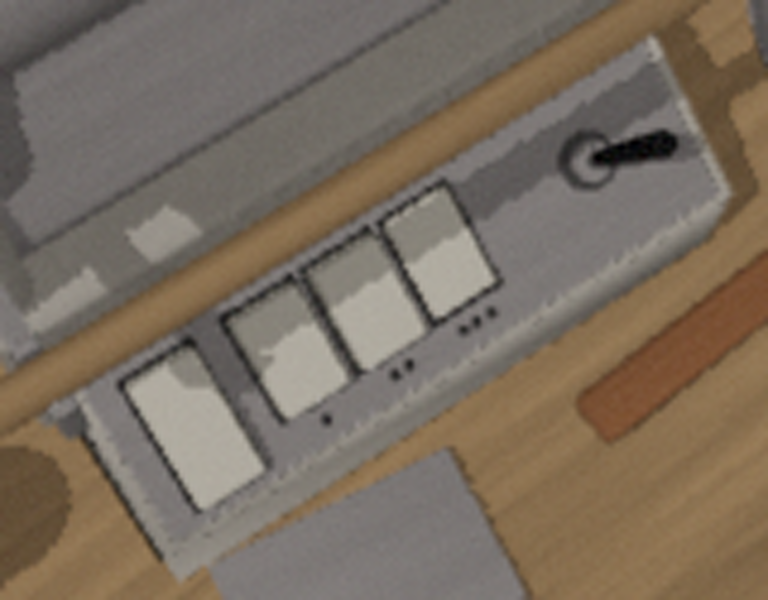

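View pics/t0c.png

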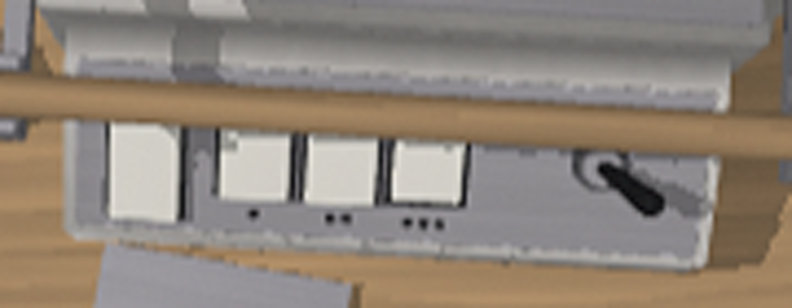

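```bash
cat > fit.py <<'E'
from h import *
from scipy.optimize import least_squares
def cloud(n,d,box):
    u0,u1,v0,v1=box; p,f=cam(n)
    v,u=np.mgrid[v0:v1,u0:u1]; z=d[v0:v1,u0:u1]
    c=np.stack([(u-p['cx'])/f*z,(v-p['cy'])/f*z,z],-1).reshape(-1,3); c=c[c[:,2]>0]
    return (c-np.array(p['t']))@np.array(p['R'])
def toM(X,x,y,yaw):
    c,s=np.cos(yaw),np.sin(yaw); return (X-[x,y,0])@np.array([[c,-s,0],[s,c,0],[0,0,1]])
n_=np.array([-.5,0,.866]);u_=np.array([.866,0,.5])
def mw(m,pose):
    x,y,yaw=pose[:3]; return Ro.from_euler('z',yaw).apply(m)+[x,y,0]
def pan(y,u,h): return np.array([0,y,.115])+u*u_+h*n_
E
python3 - <<'E'
from fit import *
cr=lambda a:np.array(a)/4.8+[215,145]-.4
obs=[((122,382),(156,38)),((190,342),(116,38)),((200,512),(156,-38)),((265,467),(116,-38))]
def res(p):
    r=[]
    for px,(y,u) in obs:
        r+=list(np.array(proj("scene",mw(pan(y/1e3,u/1e3,.016),p)))-cr(px))
    return r
s=least_squares(res,[.5,0.05,0]);print(s.x,s.fun)
d=np.load("scene0.npy"); P=cloud("scene",d,(225,372,150,265))
# plane refine
p=s.x
for nm,(ya,yb) in dict(stop=(.12,.152),k1=(.06,.09),k2=(.012,.042),k3=(-.036,-.006),panR=(-.095,-.06),gap=(.1,.11)).items():
    M=toM(P,*p); h=(M-[0,0,.115])@n_; u=(M-[0,0,.115])@u_
    k=(M[:,1]>ya)&(M[:,1]<yb)&(abs(u)<.022)&(abs(h)<.03); print(nm,k.sum(),np.median(h[k])*1e3,np.std(h[k])*1e3, np.polyfit(u[k],h[k],1)[0])
E
```

```text
[ 0.60226693 -0.05870014 -0.06353936] [ 0.04694218  0.50981092  0.17856257 -0.05317908 -0.28817384 -0.46092259
  0.05962838  0.00412363]
stop 234 13.482462892193803 1.533835484414011 -0.0034339974292093268
k1 208 13.440772246032713 1.576196215388444 0.014335893019855668
k2 209 13.369033643754566 1.63880618312563 0.010590636770762172
k3 198 2.7679140754056735 1.4482966167436602 0.006671337550512814
panR 219 -0.3435996644350387 1.7230410476016695 0.006233006112732392
gap 71 -0.9234934282321917 1.5840285070626314 -0.02073514115682548
```

```bash
python3 - <<'E'
from fit import *
S={'s':[(122,382),(190,342),(200,512),(265,467)],'1':[(222,317),(292,277),(284,422),(350,378)],'2':[(302,270),(370,230),(362,372),(428,330)],'3':[(380,222),(445,182),(437,324),(500,284)]}
T={'s':[(109,217),(180,221)],'1':[(219,197),(289,202)],'2':[(304,202),(376,206)],'3':[(392,202),(462,206)]}
K={'s':(136,38,16),'1':(75,30,16),'2':(27,30,16),'3':(-21,30,5.5)}
def res(p,use="both"):
    r=[]
    for k,(yc,U,h) in K.items():
        co=[(yc+20,U),(yc-20,U),(yc+20,-U),(yc-20,-U)]
        P=[mw(pan(a/1e3,b/1e3,h/1e3),p) for a,b in co]
        if use!="top":
          for px,X in zip(S[k],P): r+=list(np.array(proj("scene",X))-(np.array(px)/4.8+[215,145]-.4))
        if use!="scene":
          for px,X in zip(T[k],P[2:]): r+=list(np.array(proj("top",X))-(np.array(px)/4.4+[200,170]-.4))
    return np.array(r)
for use in("both","scene","top"):
    s=least_squares(res,[.6,-.06,-.06],args=(use,)); print(use,s.x,np.sqrt(np.mean(s.fun**2)))
    if use=="both": best=s.x; print(s.fun.reshape(-1,2).round(2).tolist())
np.save("pose.npy",best)
d=np.load("top0.npy"); P=cloud("top",d,(210,375,180,240)); M=toM(P,*best); h=(M-[0,0,.115])@n_; u=(M-[0,0,.115])@u_
Ps=cloud("scene",np.load("scene0.npy"),(225,372,150,265))
for A in(P,Ps):
  M=toM(A,*best); h=(M-[0,0,.115])@n_; u=(M-[0,0,.115])@u_
  for ya,yb in((.12,.152),(.06,.09),(.012,.042),(-.036,-.006),(-.095,-.06)):
    k=(M[:,1]>ya)&(M[:,1]<yb)&(abs(u)<.022)&(abs(h)<.03); print(k.sum(),np.median(h[k])*1e3)
E
```

```text
both [ 0.6095307  -0.05919188 -0.03696961] 0.8709592169271667
[[-0.85, -0.42], [-0.96, -1.32], [-0.57, -1.79], [-0.48, -1.66], [-0.53, -0.46], [-0.3, -0.92], [1.37, 1.86], [0.46, 1.17], [1.0, 0.27], [0.61, 0.41], [-0.53, 1.8], [-0.02, 1.11], [1.09, 0.85], [0.34, 0.33], [0.76, -0.13], [0.12, -0.24], [-0.15, 1.2], [-0.08, 0.75], [-0.4, -0.08], [-0.89, -0.34], [-0.57, -1.27], [-0.93, -1.55], [-0.55, -0.05], [-0.16, -0.51]]
scene [ 0.6088588  -0.05880848 -0.04020031] 0.9103049121107465
top [ 0.6105223  -0.05984955 -0.03513523] 0.6639563950230493
191 13.712555078062062
175 14.326790660343892
176 15.043300924036245
142 5.5893396474950325
149 2.3499729690319238
231 15.332545153615698
212 16.03838083691954
205 16.595809742400732
199 6.663481073414445
225 4.22210083542129
```

```bash
cat > fit2.py <<'E'
from fit import *
S={'s':[(122,382),(190,342),(200,512),(265,467)],'1':[(222,317),(292,277),(284,422),(350,378)],'2':[(302,270),(370,230),(362,372),(428,330)],'3':[(380,222),(445,182),(437,324),(500,284)]}
T={'s':[(109,217),(180,221)],'1':[(219,197),(289,202)],'2':[(304,202),(376,206)],'3':[(392,202),(462,206)]}
K={'s':(136,38,16),'1':(75,30,16),'2':(27,30,16),'3':(-21,30,5.5)}
def res(p,use="both"):
    r=[]
    for k,(yc,U,h) in K.items():
        o=p[3]*100*(k!='s')+p[4]*100*(k=='s')
        co=[(yc+20,U+o),(yc-20,U+o),(yc+20,-U+o),(yc-20,-U+o)]
        P=[mw(pan(a/1e3,b/1e3,h/1e3),p) for a,b in co]
        if use!="top":
          for px,X in zip(S[k],P): r+=list(np.array(proj("scene",X))-(np.array(px)/4.8+[215,145]-.4))
        if use!="scene":
          for px,X in zip(T[k],P[2:]): r+=list(np.array(proj("top",X))-(np.array(px)/4.4+[200,170]-.4))
    A=[]
    for Mw in CL:
      M=toM(Mw,*p[:3]); h=(M-[0,0,.115])@n_; u=(M-[0,0,.115])@u_
      for ya,yb,h0 in((.12,.152,16),(.06,.09,16),(.012,.042,16),(-.036,-.006,5.5),(-.095,-.06,0)):
        k=(M[:,1]>ya)&(M[:,1]<yb)&(abs(u)<.022)&(abs(h)<.03); A.append((np.mean(h[k])*1e3-h0))
    return np.array(r+A)
CL=[cloud("top",np.load("top0.npy"),(210,375,180,240)),cloud("scene",np.load("scene0.npy"),(225,372,150,265))]
if __name__=="__main__":
  for use in("both","scene","top"):
    s=least_squares(res,[.602,-.06,-.06,0,0],args=(use,),x_scale=[.01,.01,.01,.01,.01],diff_step=1e-3); print(use,s.x,np.sqrt(np.mean(s.fun**2)))
    print(s.fun[-10:].round(1))
    if use=="both": np.save("pose.npy",s.x); print(s.fun[:-10].reshape(-1,2).round(2).tolist())
E
python3 fit2.py
```

```text
both [ 0.60797336 -0.05971233 -0.07763614  0.01414343 -0.07281026] 0.6386518768810683
[-0.5 -1.  -1.1 -1.3  0.1  1.3  0.7  0.4  0.   2. ]
[[0.18, 0.16], [0.38, -0.17], [-0.55, -0.71], [-0.13, -0.01], [-0.93, 0.25], [-0.78, 0.45], [1.02, 0.3], [0.48, 0.16], [-0.07, -0.81], [-0.08, -0.13], [-0.77, 0.3], [-0.29, 0.28], [1.18, -0.07], [0.81, -0.06], [0.14, -0.57], [-0.11, -0.16], [-0.42, 0.5], [-0.38, 0.71], [0.21, -0.4], [0.1, -0.17], [-0.65, -1.13], [-0.63, -0.92], [-0.76, 0.05], [-0.39, 0.25]]Traceback (most recent call last):
  File "fit2.py", line 24, in <module>
    s=least_squares(res,[.602,-.06,-.06,0,0],args=(use,),x_scale=[.01,.01,.01,.01,.01],diff_step=1e-3); print(use,s.x,np.sqrt(np.mean(s.fun**2)))
    return func(*args, **kwargs)
    result = trf(vector_fun.fun, vector_fun.jac, x0, f0, J0, lb, ub, ftol, xtol,
                 gtol, max_nfev, x_scale, loss_function, tr_solver,
                 tr_options.copy(), verbose, callback=callback_wrapped)
    return trf_no_bounds(
        fun, jac, x0, f0, J0, ftol, xtol, gtol, max_nfev, x_scale,
        loss_function, tr_solver, tr
[... 891 characters left out ...]
^^^^^^^^^^^^^^^^^^^^^^^
    return np.atleast_1d(self.fun(x))
                         ~~~~~~~~^^^
    return self.f(x, *self.args, **self.kwargs)
           ~~~~~~^^^^^^^^^^^^^^^^^^^^^^^^^^^^^^
  File "fit2.py", line 12, in res
    for px,X in zip(S[k],P): r+=list(np.array(proj("scene",X))-(np.array(px)/4.8+[215,145]-.4))
                                              ~~~~^^^^^^^^^^^
  File "h.py", line 10, in proj
    p,f=cam(n); c=np.array(p['R'])@X+np.array(p['t']); return c[0]/c[2]*f+p['cx'],c[1]/c[2]*f+p['cy']
        ~~~^^^
  File "h.py", line 5, in cam
    p=ctrl.camera_params(n); f=210/np.tan(np.radians(p['fov_y'])/2); return p,f
ValueError: time passes only in moves, steps and waits
```

```bash
python3 - <<'E'
import h
from functools import lru_cache
h.cam=lru_cache(h.cam)
import fit; fit.cam=h.cam
from fit2 import *
for use in("both","scene","top"):
  for yw in (-.05,-.063,):
    f=lambda q:res(np.r_[q[:2],yw,q[2:]],use)
    s=least_squares(f,[.605,-.06,0,0],x_scale=[.01]*4,diff_step=1e-3); print(use,yw,s.x,np.sqrt(np.mean(s.fun**2)),s.fun[-10:].round(1))
# bar direction from depth
for n,b in(("top",(190,400,180,215)),("scene",(210,400,110,240))):
    C=fit.cloud(n,np.load(n+"0.npy"),b); M=fit.toM(C,.607,-.06,-.063)
    k=(M[:,2]>.285)&(M[:,2]<.32)&(abs(M[:,0]+.005)<.025)&(abs(M[:,1])<.17); print(n,k.sum(),np.polyfit(M[k,1],M[k,0],1),np.percentile(M[k,2],95))
E
```

```text
both -0.05 [ 0.60858984 -0.05940549  0.01602042 -0.040051  ] 0.8409329639353263 [-2.  -1.7 -1.2 -0.6  1.5 -0.4  0.   0.4  0.6  3.4]
both -0.063 [ 0.60833767 -0.05948117  0.01474719 -0.05587157] 0.7000481489207392 [-1.3 -1.3 -1.1 -0.9  0.9  0.5  0.4  0.4  0.3  2.7]
scene -0.05 [ 0.60859189 -0.05868755  0.01208292 -0.04493883] 0.9162116894636575 [-2.1 -1.7 -1.2 -0.6  1.5 -0.4  0.   0.4  0.6  3.3]
scene -0.063 [ 0.60815216 -0.059072    0.01263237 -0.05826886] 0.7394240629923752 [-1.4 -1.4 -1.2 -1.   0.8  0.3  0.3  0.3  0.2  2.6]
top -0.05 [ 0.60848762 -0.06049878  0.02614487 -0.02727871] 0.990837923256754 [-2.  -1.8 -1.2 -0.7  1.5 -0.4  0.   0.3  0.6  3.3]
top -0.063 [ 0.60819781 -0.06069045  0.02395711 -0.04490558] 0.7789447703554032 [-1.3 -1.4 -1.2 -1.   0.8  0.4  0.4  0.4  0.3  2.7]
top 1705 [ 0.00155005 -0.00300408] 0.3057932055520797
scene 1663 [ 0.00118408 -0.00762615] 0.30477589361681473
```

```bash
cat > go.py <<'E'
# usage: go.py y u h (mm, panel frame): relative shift & turn from present pose; also reports where tool is
import sys
from fit import *
pose=(.6082,-.0595,-.0640)
Rm=Ro.from_euler('z',pose[2])
o=ctrl.get_obs(); p=o['tool_pos']; R=Ro.from_rotvec(o['tool_rot'])
m=Rm.inv().apply(p-[pose[0],pose[1],0])-[0,0,.115]
print("t",round(o['t'],2),"now y,u,h mm",(np.array([m[1],m@u_,m@n_])*1e3).round(1),"F y,u,n",(np.array([Rm.inv().apply(o['contact_force'])@a for a in([0,1,0],u_,n_)])).round(2),"open",round(o['opening'],4),'q',o['q'].round(2))
if len(sys.argv)>3:
    y,u,h=[float(a)/1e3 for a in sys.argv[1:4]]
    T=mw(pan(y,u,h),pose)
    for s in(1,-1):
        xa=Rm.apply(-n_/np.linalg.norm(n_)); ya=Rm.apply([0,s,0]); za=np.cross(xa,ya)
        D=R.inv()*Ro.from_matrix(np.c_[xa,ya,za])
        print("target",T.round(3),"shift",(R.inv().apply(T-p)).round(4),"turn",np.degrees(D.as_rotvec()).round(2))
E
python3 go.py 136 -5 80; python3 -c "
from h import *
print(Ro.from_rotvec(ctrl.get_obs()['tool_rot']).as_matrix().round(2))
d=np.load('top0.npy');print(pt('top',d,448,205),pt('top',d,168,186))"
```

```text
t 0.1 now y,u,h mm [-547.1 -245.9  275. ] F y,u,n [ 0.39  0.14 -0.6 ] open 0.0858 q [-1.32  0.05  1.61  0.    1.48 -0.12]
target [0.573 0.079 0.182] shift [ 0.0495 -0.4933 -0.563 ] turn [-150.68   -8.96   40.39]
target [0.573 0.079 0.182] shift [ 0.0495 -0.4933 -0.563 ] turn [24.03 29.54  6.55]
[[-0.    0.36 -0.93]
 [ 0.   -0.93 -0.36]
 [-1.   -0.   -0.  ]]
[ 0.60845266 -0.47044485  0.05478674] [0.65496746 0.23435953 0.11497573]
```

```bash
python3 -m handwheel '[0,0.03,-0.3,-0.34,24,29.5,6.5, 0,0.03,-0.3,-0.34,24,29.5,6.5, 0,0.03,-0.3,-0.34,24,29.5,6.5, 0,0.03,-0.3,-0.34,24,29.5,6.5, 0,0.03,-0.3,-0.34,24,29.5,6.5, 0,0.03,-0.3,-0.34,24,29.5,6.5, 0,0.03,-0.3,-0.34,24,29.5,6.5, 0,0.03,-0.3,-0.34,24,29.5,6.5, 0,0.03,-0.3,-0.34,24,29.5,6.5, 0,0.03,-0.3,-0.34,24,29.5,6.5, 0,0.03,-0.3,-0.34,24,29.5,6.5, 0,0.03,-0.3,-0.34,24,29.5,6.5]' 40; python3 go.py 136 -5 80
```

```text
t: 1.1
tool_pos: [0.4355, -0.1748, 0.2002]
tool_rot: [-2.696, 0.069, 1.557]
contact_force: [-0.5, 0.2, 0.2]
opening: 0.0001
t 1.1 now y,u,h mm [-126.1 -100.3  156.2] F y,u,n [ 0.19 -0.37  0.44] open 0.0001 q [-0.74 -0.69  2.31  0.36  1.13  0.8 ]
target [0.573 0.079 0.182] shift [ 0.0781 -0.2606 -0.0979] turn [-1.7944e+02 -6.5000e-01  4.0000e-02]
target [0.573 0.079 0.182] shift [ 0.0781 -0.2606 -0.0979] turn [0.56 0.03 0.42]
```

```bash
python3 -m handwheel '[0,0.07,-0.26,-0.098,0.5,0,0.4, 0,0.07,-0.26,-0.098,0.5,0,0.4, 0,0.07,-0.26,-0.098,0.5,0,0.4, 0,0.07,-0.26,-0.098,0.5,0,0.4, 0,0.07,-0.26,-0.098,0.5,0,0.4, 0,0.07,-0.26,-0.098,0.5,0,0.4, 0,0.07,-0.26,-0.098,0.5,0,0.4, 0,0.07,-0.26,-0.098,0.5,0,0.4, 0,0.07,-0.26,-0.098,0.5,0,0.4, 0,0.07,-0.26,-0.098,0.5,0,0.4]'; python3 go.py 136 -5 30; python3 - <<'E'
from h import *
i,d=ctrl.get_image("scene"); cv2.imwrite("pics/s1.png",cv2.resize(i[120:320,190:420],None,fx=3,fy=3,interpolation=2))
E
```

```text
t: 1.93
tool_pos: [0.5694, 0.0696, 0.1885]
tool_rot: [-2.688, 0.103, 1.556]
contact_force: [-0.4, 1.4, -0.6]
opening: -0.0003
t 1.93 now y,u,h mm [126.3  -3.9  87.1] F y,u,n [ 1.34 -0.74 -0.29] open -0.0003 q [ 0.02 -0.36  2.12 -0.06  0.87  1.69]
target [0.598 0.077 0.138] shift [ 0.0571 -0.0101  0.001 ] turn [179.59  -0.74  -0.19]
target [0.598 0.077 0.138] shift [ 0.0571 -0.0101  0.001 ] turn [-0.41  0.12 -0.47]
```

View pics/s1.png

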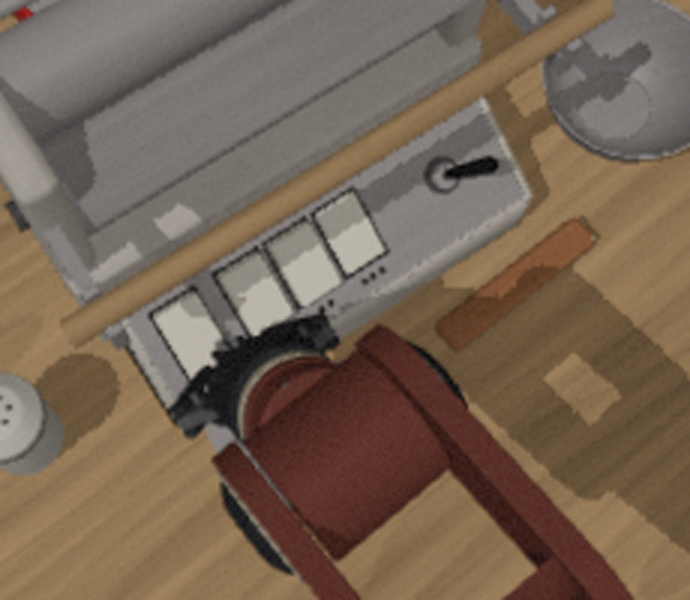

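The gripper is over the stop key, around crop (250,390), clear of the roll bar. Next I'll approach it.

```bash
python3 go.py 136 -5 25; python3 -m handwheel '[0,0.02,-0.002,0,0,0,0, 0,0.045,-0.002,0,0,0,0, 0,0.05,-0.002,0,0,0,0, 0,0.05,-0.002,0,0,0,0, 0,0.05,-0.002,0,0,0,0]'; python3 go.py 136 -5 2.5
```

```text
t 1.98 now y,u,h mm [125.7  -3.7  87.4] F y,u,n [-1.08  0.03 -0.19] open -0.0002 q [ 0.01 -0.36  2.12 -0.06  0.87  1.69]
target [0.6   0.077 0.134] shift [ 0.0623 -0.0108  0.0013] turn [ 1.7952e+02 -7.8000e-01 -1.1000e-01]
target [0.6   0.077 0.134] shift [ 0.0623 -0.0108  0.0013] turn [-0.48  0.07 -0.5 ]
t: 2.4
tool_pos: [0.5946, 0.0688, 0.1462]
tool_rot: [-2.688, 0.105, 1.553]
contact_force: [-0.0, -0.4, 1.8]
opening: 0.0003
t 2.4 now y,u,h mm [127.1  -3.2  38. ] F y,u,n [-0.39  0.89  1.58] open 0.0003 q [ 0.01 -0.24  2.1  -0.07  0.77  1.7 ]
target [0.611 0.077 0.115] shift [ 0.0354 -0.0092  0.0018] turn [ 1.7947e+02 -7.9000e-01 -4.0000e-02]
target [0.611 0.077 0.115] shift [ 0.0354 -0.0092  0.0018] turn [-0.53  0.03 -0.5 ]
```

```bash
python3 -m handwheel '[0,0.01,-0.009,0,0,0,0, 0,0.018,-0.009,0,0,0,0, 0,0.018,-0.009,0,0,0,0]'; python3 go.py;  python3 -m handwheel '[0,0.003,0,0,0,0,0, 0,0.003,0,0,0,0,0, 0,0.003,0,0,0,0,0]'; python3 go.py
```

```text
t: 2.65
tool_pos: [0.6043, 0.078, 0.1301]
tool_rot: [-2.689, 0.102, 1.554]
contact_force: [-0.4, 0.5, -0.8]
opening: 0.0
t 2.65 now y,u,h mm [137.   -3.5  19.4] F y,u,n [ 0.45 -0.77 -0.51] open 0.0 q [ 0.03 -0.19  2.08 -0.08  0.73  1.72]
t: 2.9
tool_pos: [0.6061, 0.078, 0.1282]
tool_rot: [-2.689, 0.103, 1.553]
contact_force: [-0.6, -0.3, -0.0]
opening: 0.0002
t 2.9 now y,u,h mm [137.1  -2.9  16.9] F y,u,n [-0.32 -0.51  0.28] open 0.0002 q [ 0.03 -0.18  2.08 -0.08  0.72  1.72]
```

```bash
python3 -m handwheel '[0,0.002,0,0,0,0,0, 0,0.002,0,0,0,0,0, 0,0.002,0,0,0,0,0]'; python3 go.py
```

```text
t: 3.15
tool_pos: [0.6073, 0.078, 0.1267]
tool_rot: [-2.69, 0.102, 1.552]
contact_force: [-2.0, -0.4, 3.5]
opening: -0.0001
t 3.15 now y,u,h mm [137.2  -2.6  15. ] F y,u,n [-0.49  0.03  4.05] open -0.0001 q [ 0.03 -0.18  2.08 -0.08  0.72  1.72]
```

```bash
python3 -m handwheel '[0,0.004,0,0,0,0,0, 0,0.008,0,0,0,0,0, 0,0.01,0,0,0,0,0, 0,0.01,0,0,0,0,0, 0,0.01,0,0,0,0,0]'; python3 go.py; python3 -m handwheel '[0,0.0015,0,0,0,0,0, 0,0.0015,0,0,0,0,0, 0,0.0015,0,0,0,0,0, 0,0.0015,0,0,0,0,0]'; python3 go.py
```

```text
t: 3.57
tool_pos: [0.6124, 0.0777, 0.1177]
tool_rot: [-2.689, 0.102, 1.552]
contact_force: [-1.2, -0.6, 3.3]
opening: -0.0
t 3.57 now y,u,h mm [137.2  -2.6   4.7] F y,u,n [-0.7   0.62  3.44] open -0.0 q [ 0.03 -0.15  2.07 -0.09  0.7   1.73]
t: 3.9
tool_pos: [0.613, 0.0776, 0.1165]
tool_rot: [-2.69, 0.102, 1.552]
contact_force: [0.6, -0.8, 3.2]
opening: -0.0004
t 3.9 now y,u,h mm [137.2  -2.7   3.3] F y,u,n [-0.72  2.18  2.39] open -0.0004 q [ 0.03 -0.15  2.07 -0.09  0.7   1.73]
```

```bash
python3 -m handwheel '[0,0.0008,0,0,0,0,0, 0,0.0008,0,0,0,0,0, 0,0.0008,0,0,0,0,0]'; python3 go.py; python3 -m handwheel '[0,-0.01,0,0,0,0,0, 0,-0.04,0,0,0,0,0, 0,-0.06,0.06,0,0,0,0, 0,-0.06,0.1,0,0,0,0, 0,-0.06,0.14,0,0,0,0, 0,-0.06,0.18,0,0,0,0, 0,-0.06,0.22,0,0,0,0, 0,-0.06,0.25,0,0,0,0]'; python3 go.py -172 -3 42;python3 - <<'E'
from h import *
i,d=ctrl.get_image("scene"); cv2.imwrite("pics/s2.png",cv2.resize(i[130:280,200:400],None,fx=4,fy=4,interpolation=2));np.save("s2.npy",d)
E
```

```text
t: 4.15
tool_pos: [0.6133, 0.0776, 0.1161]
tool_rot: [-2.689, 0.102, 1.553]
contact_force: [-4.5, -0.5, 6.9]
opening: 0.0003
t 4.15 now y,u,h mm [137.2  -2.6   2.8] F y,u,n [-0.83 -0.37  8.2 ] open 0.0003 q [ 0.03 -0.15  2.07 -0.09  0.7   1.73]
t: 4.82
tool_pos: [0.5637, -0.1682, 0.1673]
tool_rot: [-2.688, 0.101, 1.554]
contact_force: [0.3, 0.4, -0.7]
opening: 0.0004
t 4.82 now y,u,h mm [-111.4   -6.3   64. ] F y,u,n [ 0.44 -0.08 -0.75] open 0.0004 q [-0.52 -0.29  2.1   0.28  0.87  0.99]
target [ 0.574 -0.23   0.15 ] shift [ 0.0224  0.0604 -0.0038] turn [ 1.7956e+02 -6.1000e-01 -1.0000e-01]
target [ 0.574 -0.23   0.15 ] shift [ 0.0224  0.0604 -0.0038] turn [-0.44  0.07 -0.39]
```

View pics/s2.png

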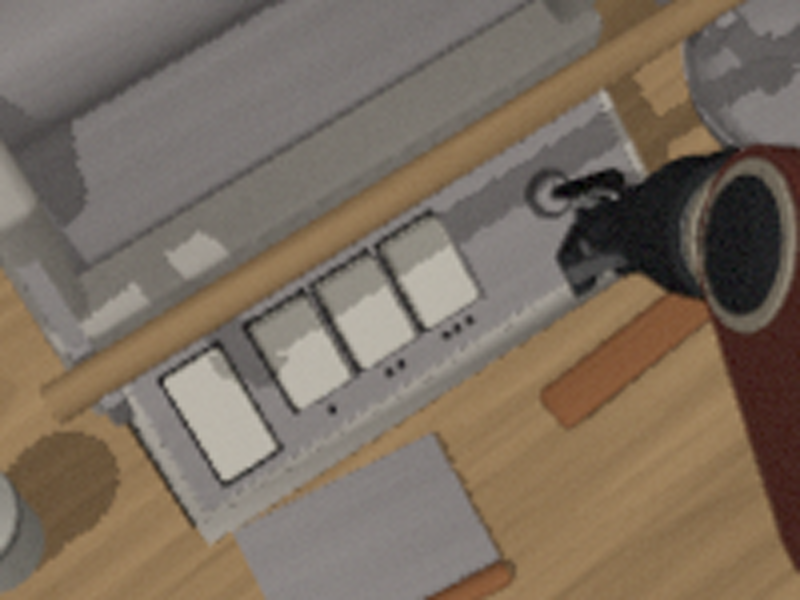

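```bash
cat > hk.py <<'E'
from fit import *
def hk(d,n="scene"):
    M=toM(cloud(n,d,(225,372,150,265)) ,.6082,-.0595,-.064); h=(M-[0,0,.115])@n_; u=(M-[0,0,.115])@u_
    for nm,ya,yb in(("stop",.12,.152),("k1",.06,.09),("k2",.012,.042),("k3",-.036,-.006)):
        k=(M[:,1]>ya)&(M[:,1]<yb)&(abs(u)<.022)&(abs(h)<.03); print(nm,k.sum(),(np.median(h[k])*1e3).round(1))
E
python3 -c "
from hk import *
hk(np.load('scene0.npy'));hk(np.load('s2.npy'))"; python3 go.py
```

```text
stop 230 16.5
k1 211 16.4
k2 205 16.3
k3 201 5.7
stop 228 5.8
k1 213 16.1
k2 210 16.6
k3 196 16.4
t 4.87 now y,u,h mm [-118.9   -5.8   64.5] F y,u,n [-3.8  -0.56  1.64] open -0.0001 q [-0.53 -0.29  2.1   0.28  0.87  0.99]
```

The stop key is latched (5.8 mm) and the run key, k3, has popped up (16.4 mm). I'll raise the hand before passing the bat.

```bash
python3 -m handwheel '[0,-0.03,0,0,0,0,0, 0,-0.035,0.01,0,0,0,0, 0,-0.035,0.05,0,0,0,0, 0,-0.035,0.055,0,0,0,0, 0,-0.035,0.055,0,0,0,0, 0,-0.035,0.055,0,0,0,0]'; python3 go.py -178 -2 40
python3 - <<'E'
from h import *
i,d=ctrl.get_image("scene"); cv2.imwrite("pics/s3.png",cv2.resize(i[130:280,250:450],None,fx=4,fy=4,interpolation=2))
E
```

```text
t: 5.37
tool_pos: [0.543, -0.2199, 0.1973]
tool_rot: [-2.686, 0.101, 1.555]
contact_force: [-0.3, 0.5, 0.5]
opening: 0.0001
t 5.37 now y,u,h mm [-164.2   -6.3   98.7] F y,u,n [ 0.46 -0.02  0.54] open 0.0001 q [-0.64 -0.32  2.07  0.33  0.97  0.87]
target [ 0.575 -0.236  0.149] shift [ 0.0588  0.0133 -0.0046] turn [179.51  -0.59  -0.19]
target [ 0.575 -0.236  0.149] shift [ 0.0588  0.0133 -0.0046] turn [-0.49  0.12 -0.38]
```

View pics/s3.png

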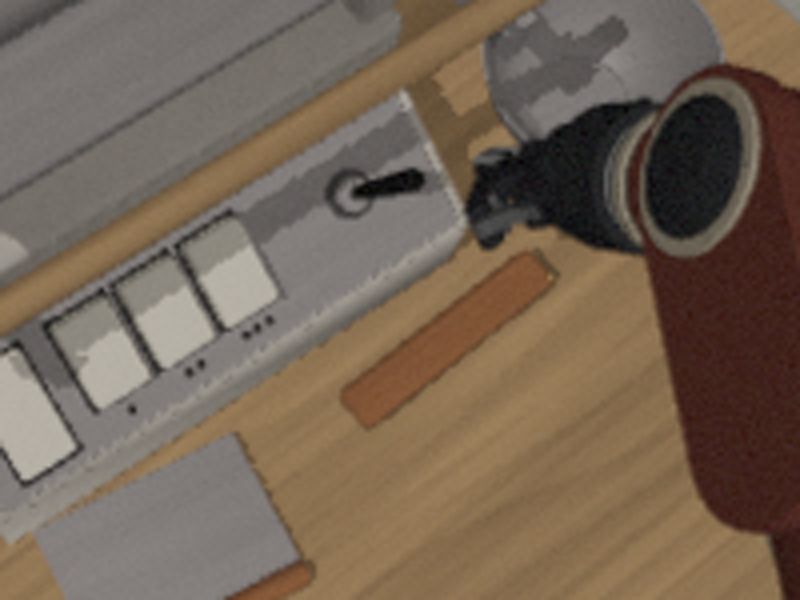

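The bat still leans right, with its tip at crop (418,180). The hand is to its right and clear, so I can lower beside it.

```bash
python3 -m handwheel '[0,0,0.014,-0.005,0,0,0, 0,0.03,0.014,-0.005,0,0,0, 0,0.06,0.014,-0.005,0,0,0, 0,0.06,0.014,-0.005,0,0,0, 0,0.06,0.014,-0.005,0,0,0]'; python3 go.py -150 -2 40;  python3 -m handwheel '[0,0,-0.01,0,0,0,0, 0,0,-0.018,0,0,0,0, 0,0,-0.018,0,0,0,0, 0,0,-0.018,0,0,0,0]'; python3 go.py
```

```text
t: 5.83
tool_pos: [0.576, -0.2357, 0.1464]
tool_rot: [-2.685, 0.098, 1.558]
contact_force: [-0.1, -0.8, 0.8]
opening: -0.0001
t 5.83 now y,u,h mm [-177.9   -2.4   37.7] F y,u,n [-0.84  0.33  0.71] open -0.0001 q [-0.63 -0.16  2.03  0.35  0.85  0.84]
target [ 0.577 -0.208  0.149] shift [-0.0025 -0.0278 -0.0002] turn [179.58  -0.41  -0.41]
target [ 0.577 -0.208  0.149] shift [-0.0025 -0.0278 -0.0002] turn [-0.42  0.26 -0.26]
t: 6.17
tool_pos: [0.5783, -0.2185, 0.1509]
tool_rot: [-2.692, 0.102, 1.551]
contact_force: [0.8, -1.2, 0.0]
opening: -0.0002
t 6.17 now y,u,h mm [-160.6    0.9   40.9] F y,u,n [-1.11  0.78 -0.4 ] open -0.0002 q [-0.6  -0.19  2.04  0.34  0.84  0.88]
```

```bash
python3 -m handwheel '[0,0,-0.008,0,0,0,0, 0,0,-0.015,0,0,0,0, 0,0,-0.02,0,0,0,0, 0,0,-0.02,0,0,0,0]'; python3 go.py;  python3 -m handwheel '[0,0,-0.006,0,0,0,0, 0,0,-0.012,0,0,0,0, 0,0,-0.015,0,0,0,0, 0,0,-0.015,0,0,0,0]'; python3 go.py; python3 - <<'E'
from h import *
i,d=ctrl.get_image("scene"); cv2.imwrite("pics/s4.png",cv2.resize(i[130:280,250:450],None,fx=4,fy=4,interpolation=2))
E
```

```text
t: 6.5
tool_pos: [0.5793, -0.1978, 0.1491]
tool_rot: [-2.689, 0.1, 1.553]
contact_force: [0.2, -0.9, 0.5]
opening: 0.0004
t 6.5 now y,u,h mm [-139.9   -0.3   39.5] F y,u,n [-0.94  0.45  0.34] open 0.0004 q [-0.56 -0.2   2.06  0.32  0.84  0.93]
t: 6.83
tool_pos: [0.5803, -0.1831, 0.1485]
tool_rot: [-2.688, 0.1, 1.554]
contact_force: [0.0, -0.5, 0.4]
opening: 0.0001
t 6.83 now y,u,h mm [-125.1   -0.6   39. ] F y,u,n [-0.49  0.26  0.29] open 0.0001 q [-0.53 -0.21  2.07  0.3   0.83  0.96]
```

View pics/s4.png

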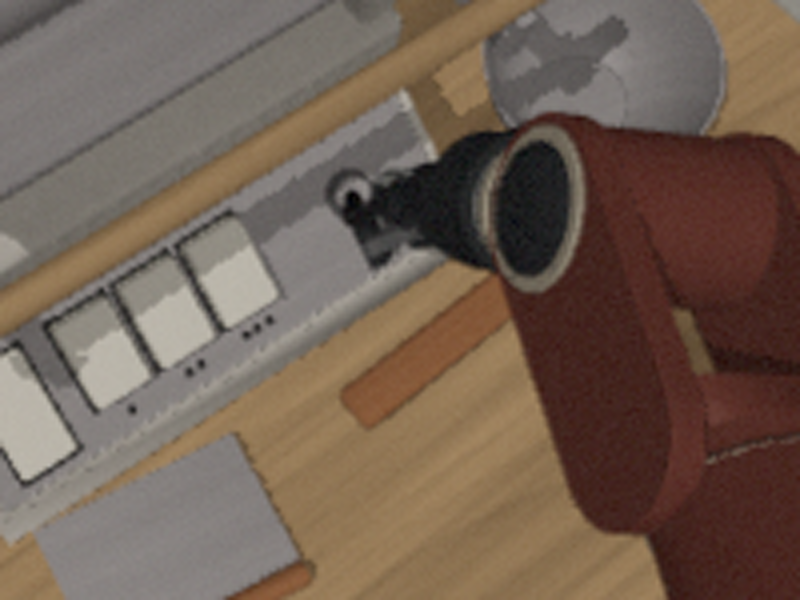

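```bash
python3 -m handwheel '[0,-0.02,0.004,0,0,0,0, 0,-0.05,0.02,0,0,0,0, 0,-0.06,0.06,0,0,0,0, 0,-0.06,0.06,0,0,0,0, 0,-0.06,0.06,0,0,0,0]'; python3 go.py; python3 - <<'E'
from fit import *
i,d=ctrl.get_image("scene"); cv2.imwrite("pics/s5.png",cv2.resize(i[130:280,250:450],None,fx=4,fy=4,interpolation=2))
for a in(-.42,.42):
    X=mw(pan(-.116+.054*np.sin(a),0,.006+.054*np.cos(a)),(.6082,-.0595,-.064)); print((np.array(proj("scene",X))-[250,130])*4)
E
```

```text
t: 7.3
tool_pos: [0.546, -0.2438, 0.2026]
tool_rot: [-2.689, 0.108, 1.55]
contact_force: [0.4, -0.1, -0.8]
opening: -0.0001
t 7.3 now y,u,h mm [-187.9    0.2  101. ] F y,u,n [-0.06 -0.03 -0.87] open -0.0001 q [-0.68 -0.29  2.04  0.35  0.97  0.83]
[410.27929026 176.693015  ]
[351.73698591 213.72358087]
```

View pics/s5.png

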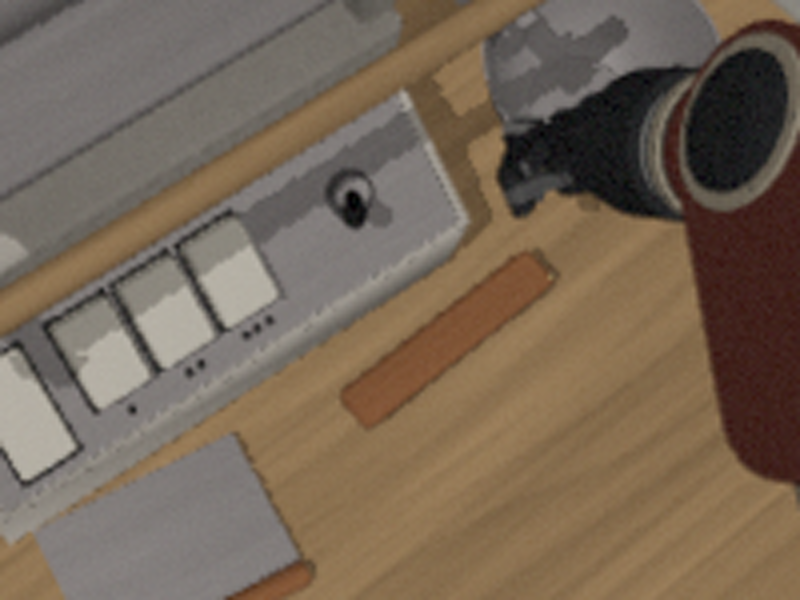

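The bat now leans left: its tip is at crop (353,207), against (352,214) predicted for left and (410,177) for right. Next is speed key 3, keeping high while passing over the bat.

```bash
python3 -m handwheel '[0,0,-0.04,0,0,0,0, 0,0,-0.08,0,0,0,0, 0,0,-0.12,0,0,0,0, 0,0,-0.16,0,0,0,0, 0,0,-0.167,0,0,0,0, 0,0,-0.167,0,0,0,0, 0,0,-0.167,0,0,0,0]'; python3 go.py -21 -4 20
```

```text
t: 7.93
tool_pos: [0.5582, -0.074, 0.1996]
tool_rot: [-2.689, 0.099, 1.556]
contact_force: [-0.7, -0.5, -1.9]
opening: -0.0002
t 7.93 now y,u,h mm [-17.6  -0.1  97.7] F y,u,n [-0.56 -1.52 -1.3 ] open -0.0002 q [-0.33 -0.41  2.13  0.16  0.92  1.25]
target [ 0.593 -0.08   0.13 ] shift [0.0778 0.0029 0.0038] turn [ 1.7969e+02 -5.8000e-01 -1.6000e-01]
target [ 0.593 -0.08   0.13 ] shift [0.0778 0.0029 0.0038] turn [-0.3   0.1  -0.37]
```

```bash
python3 -m handwheel '[0,0.02,0.002,0.003,0,0,0, 0,0.055,0.002,0.003,0,0,0, 0,0.07,0.002,0.003,0,0,0, 0,0.075,0.002,0.003,0,0,0, 0,0.075,0.002,0.003,0,0,0, 0,0.075,0.002,0.003,0,0,0]'; python3 go.py -21 -4 3.2
```

```text
t: 8.43
tool_pos: [0.5932, -0.0809, 0.1346]
tool_rot: [-2.688, 0.104, 1.553]
contact_force: [-1.0, -0.6, -0.3]
opening: -0.0001
t 8.43 now y,u,h mm [-22.4  -2.   23.7] F y,u,n [-0.64 -0.96  0.2 ] open -0.0001 q [-0.31 -0.23  2.11  0.17  0.76  1.24]
target [ 0.602 -0.08   0.116] shift [ 0.0205 -0.0015  0.002 ] turn [ 1.795e+02 -7.600e-01 -2.000e-02]
target [ 0.602 -0.08   0.116] shift [ 0.0205 -0.0015  0.002 ] turn [-0.5   0.01 -0.49]
```

```bash
python3 -m handwheel '[0,0.006,-0.001,0,0,0,0, 0,0.01,-0.001,0,0,0,0, 0,0.014,-0.001,0,0,0,0, 0,0.018,-0.001,0,0,0,0, 0,0.018,-0.001,0,0,0,0, 0,0.018,-0.001,0,0,0,0]'; python3 go.py; python3 -m handwheel '[0,0.0015,0,0,0,0,0, 0,0.0015,0,0,0,0,0, 0,0.0015,0,0,0,0,0]'; python3 go.py
```

```text
t: 8.93
tool_pos: [0.6027, -0.0797, 0.1193]
tool_rot: [-2.69, 0.103, 1.551]
contact_force: [-0.3, -0.1, 2.0]
opening: 0.0001
t 8.93 now y,u,h mm [-20.5  -1.5   5.8] F y,u,n [-0.15  0.73  1.89] open 0.0001 q [-0.31 -0.19  2.1   0.17  0.72  1.24]
t: 9.18
tool_pos: [0.6033, -0.0797, 0.1179]
tool_rot: [-2.69, 0.103, 1.552]
contact_force: [-1.1, -0.9, 3.3]
opening: 0.0002
t 9.18 now y,u,h mm [-20.5  -1.6   4.3] F y,u,n [-1.01  0.77  3.35] open 0.0002 q [-0.31 -0.18  2.1   0.17  0.72  1.24]
```

```bash
python3 -m handwheel '[0,0.0012,0,0,0,0,0, 0,0.0012,0,0,0,0,0, 0,0.0012,0,0,0,0,0]'; python3 go.py; python3 -m handwheel '[0,0.0006,0,0,0,0,0, 0,0.0006,0,0,0,0,0, 0,0.0006,0,0,0,0,0]'; python3 go.py
```

```text
t: 9.43
tool_pos: [0.6039, -0.0797, 0.1168]
tool_rot: [-2.69, 0.103, 1.552]
contact_force: [0.8, -1.2, 3.6]
opening: -0.0003
t 9.43 now y,u,h mm [-20.5  -1.7   3. ] F y,u,n [-1.18  2.58  2.69] open -0.0003 q [-0.31 -0.18  2.1   0.17  0.72  1.24]
t: 9.68
tool_pos: [0.604, -0.0798, 0.1166]
tool_rot: [-2.69, 0.102, 1.553]
contact_force: [-4.2, -0.2, 7.4]
opening: -0.0001
t 9.68 now y,u,h mm [-20.5  -1.7   2.8] F y,u,n [-0.47  0.12  8.46] open -0.0001 q [-0.31 -0.18  2.1   0.17  0.72  1.24]
```

```bash
python3 -m handwheel '[0,-0.01,0,0,0,0,0, 0,-0.04,0,0,0,0,0, 0,-0.08,0,0,0,0,0, 0,-0.11,0,0.02,0,0,0, 0,-0.13,0,0.05,0,0,0, 0,-0.15,0,0.08,0,0,0, 0,-0.17,0,0.11,0,0,0, 0,-0.17,0,0.11,0,0,0, 0,-0.17,0,0.11,0,0,0]'; python3 go.py; python3 - <<'E'
from hk import *
i,d=ctrl.get_image("scene"); cv2.imwrite("pics/s6.png",cv2.resize(i[90:310,170:460],None,fx=2.7,fy=2.7,interpolation=2)); hk(d)
i,d=ctrl.get_image("top"); cv2.imwrite("pics/t6.png",i)
E
```

```text
t: 10.43
tool_pos: [0.4231, -0.066, 0.2086]
tool_rot: [-2.693, 0.105, 1.548]
contact_force: [0.4, 0.2, -0.2]
opening: -0.0
t 10.43 now y,u,h mm [ -18.3 -112.8  173.2] F y,u,n [ 0.26  0.25 -0.34] open -0.0 q [-0.45 -0.91  2.41  0.2   1.16  1.16]
stop 236 16.3
k1 214 16.3
k2 209 16.4
k3 200 5.8
```

View pics/s6.png

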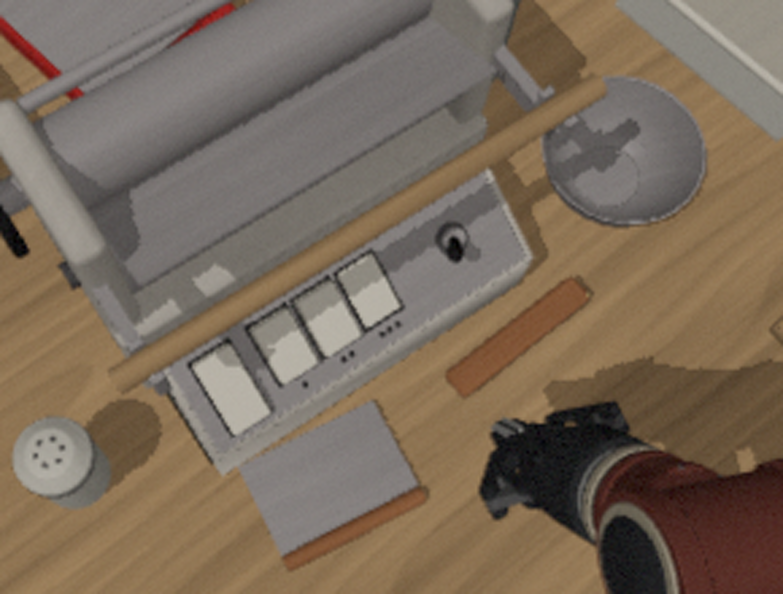

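View pics/t6.png

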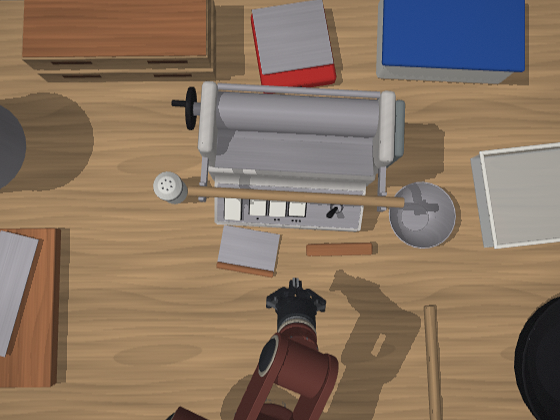

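The pictures show key 3 in and the other keys out, the bat leaning left (scene crop tip (455,250); top view (333,211)), and the hand clear. The roll bar, scraper, brush, shaker and bowl are where they were. I'll hand the job in.

```bash
python3 -c "
from station import ctrl
print(ctrl.finish_job())"
```

```text
the job is handed in; nothing more can be done
None
```

The roller is set to run the other way at its old speed, and the job was handed in at about 10.5 s of the 61 s allowed. The speed that was running was key 3 (three dots, machine y = -21 mm).

1. **Stop:** I pressed the stop key to its bottom. It measured 5.8 mm outside the panel (latched), and key 3 had popped up to 16.4 mm.
2. **Direction:** I pushed the bat over to the left from its right side. The picture after the hand drew back showed the tip about where a left lean should put it, roughly 60 pixels in the enlarged crop from where a right lean would.
3. **Speed:** I pressed key 3 to its bottom and let go. It measured 5.8 mm (latched). The stop key and the two other speed keys measured about 16.3 mm (out), and neither of those two was touched.

The last pictures from both cameras show the hand clear of everything. By eye, the roll bar, scraper, brush, shaker and bowl are where they were.

One check was unclear. On the way from the stop key to the toggle, the hand passed close by the bat and read a brief 3.8 N sideways. The next picture showed the bat still leaning right, so nothing had moved.

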